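Comb stirring rods into the grooves of a drying tray

TASK

Two blue stirring rods lie askew in the grooved white drying tray, each with its low end in a groove and its other end propped over a ridge. Take the rake with the yellow grip (not the fine comb with the red grip), comb it through the tray along the grooves, from the rods' low ends towards the blue end wall with its tines running just above the ridges, until each rod lies flat in the groove that its low end started in. Then stand the rake upright on its tines on the bench, clear of the tray; do not touch the rods with the gripper.

Things in the scene. Friction and masses are not known exactly. Their poses are not given: they have to be found in the camera images.
- rake: Aluminium rake, yellow grip, 200 g, standing loose on its tines. Origin: centre of the tines' underside, z up. Blade tines at y = -40, 0, +40 mm, each 48 long (x), 18 thick (y), 35 mm high, round ends; head bar 36 x 100 x 12 mm above them; upright grip 30 x 30 mm on the z axis, z = 47 to 102 mm. Same when turned 180 degrees. The fine comb with the red grip is not it.
- tray: Fixed white tray 200 (x) x 162 mm (y). Origin: centre of underside, z up. Floor z = 6. Grooves along x at y = -60, -20, 20, 60; between them 3 grey flat-topped ridges at y = -40, 0, 40 (10 wide, top z = 11). End walls' inner faces x = +94 (blue, 28 high) and -94 (14 high); side walls at y = +-75, 24 high. A tine over each ridge, 3 mm above the ridge tops, pushed to +x, wedges the rods home.
- rod_a: Blue stirring rod, cylinder 12 mm dia x 130 mm, 30 g, rolls and slides. Origin mid-rod; x axis points to its raised end. Start: low end on the floor of the outermost -y groove (tray y = -60) near tray x = -75 mm; raised end towards tray +x and +y, 14 to 18 degrees off the groove, propped on the ridge at tray y = -40, crossed near tray x = +5. Seated: middle at z = 12 mm.
- rod_b: Blue stirring rod, cylinder 12 mm dia x 130 mm, 30 g, rolls and slides. Origin mid-rod; x axis points to its raised end. Start: low end on the floor of the inner +y groove (tray y = 20) near tray x = -75 mm; raised end towards tray +x and +y, 14 to 18 degrees off the groove, propped on the ridge at tray y = 40, crossed near tray x = +5. Seated: middle at z = 12 mm.
There are look-alikes about, which are no part of the job. What is shaped like the rake but green is not meant. Leave any green look-alike of the rod_a alone.

How it is judged:
By the outcome, as a careful person would: the job done as asked, in the order asked, and still so for the second after the job is handed in, with the robot touching nothing.
It also fails if it takes over 48 s, if anything falls off the work surface, if the arm or the gripper's body presses on something with over 40 N, if the wrist force passes 120 N, or if a joint passes its speed limit or range.

ROBOT

A 6-joint arm with a two-finger parallel gripper is mounted at the origin on the work surface. World frame = base frame: x ahead of the robot, y to its left, z up, the work surface at z = 0. Lengths are in mm, angles in degrees, forces in N, time in s.
With the tool pointing down it reaches from about 350 to 850 mm from the base axis. Payload 8.1 kg.
Tool frame: the origin (TCP) lies between the finger pads; the fingertips stand 22 mm ahead of it and the grasp point (between the pads) lies 3 mm ahead of it (r.nose_length is the z of the fingertips in the tool frame, in mm); z points along the fingers, x is the direction in which the jaws open and shut, and the axes are right-handed (so a half turn about z gives the same grasp; the last joint's range is limited). The gripper opens to 85 mm and grips with 20 to 120 N. Pads are 22 mm wide; open, the fingers measure 114 mm over their backs; the gripper's body (76 mm by 85 mm) begins 54 mm behind the grasp point. The pads swing forward as they close: fully open they stand 13 mm farther back than shut.
Start: joints at [-69.695, 7.471, 85.268, -0, 87.261, -4.893], TCP at [255.475, -542.898, 253.292] pointing down, gripper open.
Joint ranges: [-169.43, 169.43], [-51.17, 129.36], [1.28, 143.12], [-76.62, 256.62], [0, 156.53], [-152.29, 152.29]. Speed limits (degrees/s): [136.94, 136.94, 159.86, 180, 180, 180].

INTERFACE

Orientations are given as [roll, pitch, yaw] about the fixed x, y, z axes, in that order (R = Rz(yaw) Ry(pitch) Rx(roll)).
In Python, from bench import r gives the robot as it stands.
- The arm moves only by the shell command python3 -m jog 'ROWS' [FORCE]. ROWS is JSON, a list of rows, each a list of 5 numbers: the shift along the tool's x, y, z in m, then the turn about the tool's z in degrees, then the opening in per cent of the stroke, from 0 (shut) to 100 (fully open). A call has 1 to 8 rows; each row is the pose to reach, as a shift and turn from the pose measured when the call began, along the tool's axes at that moment; what a row does not reach only later rows make up. A row lasts 1/10 s, in which the tool goes at most 50 mm and 8.59 degrees, less where a joint would pass 70% of its speed; a pose out of reach is approached as far as the arm can. A call with a gripper value outside its range is refused whole. The fingers move at their own pace and stop on an object; FORCE is the grip in N (left out, the last holds). Time passes only in rows, so rows that repeat a pose let the fingers close. It gives the time, the measured TCP pose, the force and the opening at its end, in the units of the state.
- r.sense(): the state, without advancing time (a new reading comes with each control period).
- r.snapshot(name): name is "side" or "top" or "wrist"; returns a dict with "image" (400x640x3 uint8, red, green, blue), "K" (3x3 intrinsics, pixels), "distortion" ([k1, k2, p1, p2, k3] as OpenCV has them; the pictures are not rectified), "T" (4x4, takes a point from camera to world coordinates); the wrist camera has in their place "tool_from_camera" (4x4, takes a point from camera to tool coordinates, whose origin is the TCP and whose axes are the tool frame's). Camera axes: x right, y down, z forward; pixel columns grow to the right and rows downward; lengths in mm; the calibration is good to about 2 mm. A picture is of the moment at which its call begins: read the wrist's pose just before it. There is no depth.
- r.hand_in(): hands the job in, once; it reports no verdict.
Trained networks look in a picture, given as the dict that the camera call returned (one of the last four; its "shot" number tells which), for a name from the list of things; names that differ only in an ending like _2 or _b are one class to them, and where a whole thing is asked for, a point or a joint stands for the part that bears it (a point fixed in the world has none). Each returns a list of dicts, best first, with "conf" (0 to 1); they miss things now and then, are a little off and sometimes report something else, mostly with a low value. They report only what shows in the picture. A call takes as long as a camera call. They do not tell look-alikes from the thing itself.
- r.search_frame(picture, label): "bbox" ([left, top, right, bottom] in pixels, round what is visible of it).
- r.pinpoint(picture, label): "uv" ([column, row] in pixels: a listed point, or the origin of a listed thing).
The state is a dict: "time": time; "joint_pos": joint angles; "qd": joint speeds; "joint_efforts": joint torques, N m; "tool_pos": TCP position; "tcp_rot": TCP orientation; "ft_force": force on the tool from outside, world axes, zero at the start; "wrist_torque": the same for the moment, N m; "finger_gap": finger opening in mm.
Only numpy, scipy, OpenCV 4.12 (cv2) and the standard library are available. Lean on these libraries where they do the work, as an engineer would, in place of code of your own. Each camera call takes 0.05 s, during which the arm holds its last target. There are 200 camera calls.

## Working session

There is one attempt and no reset: what is moved stays moved. The work goes in short steps, Python scripts to look and compute and a shell command to move; the robot and the scene stay as the last step left them, time stands still between calls to the robot, and variables do not carry over. Pictures are saved under pics/ and viewed, about 8 in all and at most 12, crops included, and the job is handed in when it is done.

```bash
mkdir -p pics; ls; python3 - <<'E'
from bench import r
import cv2
print(r.sense())
for n in("top","side"):
    p=r.snapshot(n); cv2.imwrite(f"pics/{n}0.png",p["image"][:,:,::-1])
    print(n,p["K"],p["distortion"],p["T"])
    for l in("rake","tray","rod_a"):
        print(l,[(d["uv"],d["conf"]) for d in r.pinpoint(p,l)],[(d["bbox"],d["conf"]) for d in r.search_frame(p,l)])
E
```

```text
pics
{'time': 0.0, 'joint_pos': array([-6.96963600e+01,  7.51581637e+00,  8.53302848e+01, -8.81407253e-06,
        8.72597060e+01, -4.89339991e+00]), 'qd': array([-0.07105091, -0.14986619,  0.01426283,  0.12389056, -0.00349492,
        0.03598789]), 'joint_efforts': array([ 1.09594039e-04, -5.69412446e+01, -5.00548625e+01, -5.89867227e-05,
        1.49944983e-02,  1.76340222e-05]), 'tool_pos': array([ 255.28035198, -542.42543938,  252.22735546]), 'tcp_rot': array([-1.79990983e+02,  1.05422217e-01, -6.48029514e+01]), 'ft_force': array([0.82769683, 0.19652489, 0.16622086]), 'wrist_torque': array([ 0.00679696,  0.03946114, -0.00806129]), 'finger_gap': 85.60007971105026}
top [[364.98760443   0.         321.83781703]
 [  0.         364.98760443 196.21024109]
 [  0.           0.           1.        ]] [-0.02538565  0.          0.          0.          0.        ] [[ 1.23397776e-02 -9.89943965e-01  1.40920816e-01  3.91391648e+02]
 [-9.99824907e-01 -1.41980646e-02 -1.21889114e-02 -8.39691473e+01]
 [ 1.40671421e-02 -1.40745734e-01 -9.89945834e-01  7.59012773e+02]
 [ 0.00000000e+00  0.00000000e
[... 610 characters left out ...]
   0.        ] [[-8.15477183e-01 -3.31184447e-01  4.74672336e-01 -4.80213706e+01]
 [-5.78743534e-01  4.56276581e-01 -6.75919820e-01  6.99423982e+02]
 [ 7.27226141e-03 -8.25910736e-01 -5.63753998e-01  6.98752780e+02]
 [ 0.00000000e+00  0.00000000e+00  0.00000000e+00  1.00000000e+00]]
rake [([315.1, 196.4], 0.84), ([264.0, 189.3], 0.83)] [([253.4, 151.5, 277.8, 199.5], 0.7), ([296.9, 160.6, 336.2, 206.2], 0.64)]
tray [([221.9, 258.4], 0.68), ([238.5, 240.7], 0.16)] [([155.0, 219.7, 281.1, 295.9], 0.78)]
rod_a [([237.9, 244.0], 0.71), ([326.8, 298.3], 0.67), ([226.1, 266.6], 0.62)] [([193.5, 259.2, 253.8, 266.9], 0.63), ([210.7, 237.3, 268.8, 247.8], 0.55), ([310.1, 277.2, 337.5, 325.2], 0.52)]
```

```bash
python3 - <<'E'
import cv2
a=cv2.imread("pics/top0.png")[70:300,130:410]
cv2.imwrite("pics/top0c.png",cv2.resize(a,(728,598),interpolation=cv2.INTER_CUBIC))
E
```

```text
(no output)
```

View pics/top0c.png

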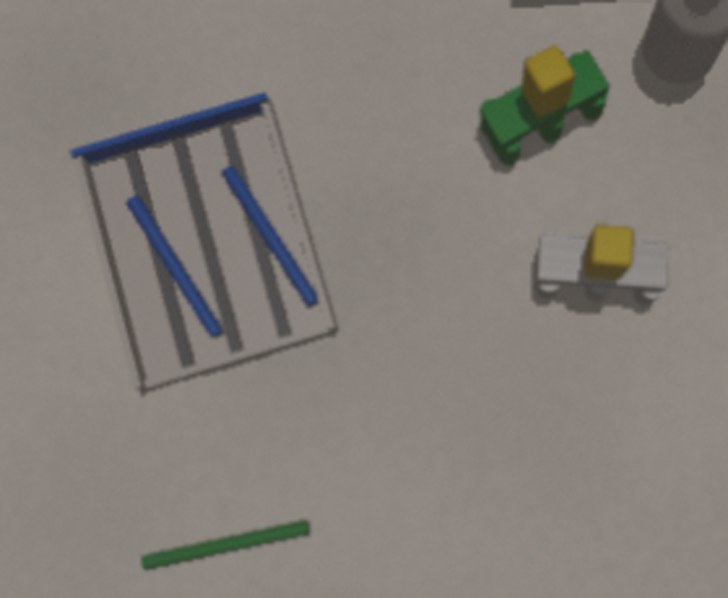

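View pics/side0.png

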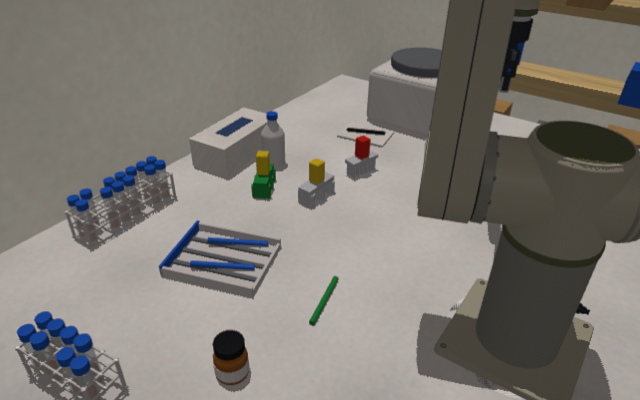

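The top view crop shows the tray at (205, 245), with rods whose low ends are at the bottom, and the blue wall at the top. The aluminium rake with the yellow grip is at (605, 260), and the green decoy is above it. The side view agrees, and shows the red-grip comb further back.

```bash
cat > h.py <<'E'
import numpy as np, cv2
from scipy.optimize import least_squares
from bench import r
def proj(P,p,T=None):
    T=np.array(p["T"]) if T is None else T
    W=np.linalg.inv(T)
    return cv2.projectPoints(np.float64(P),cv2.Rodrigues(W[:3,:3])[0],W[:3,3],np.array(p["K"]),np.array(p["distortion"]))[0].reshape(-1,2)
def place(P,x,y,a):
    c,s=np.cos(a),np.sin(a);P=np.float64(P)
    return np.c_[x+c*P[:,0]-s*P[:,1],y+s*P[:,0]+c*P[:,1],P[:,2]]
def fit(P,uv,p,x0,T=None):
    f=lambda q:(proj(place(P,*q),p,T)-np.float64(uv)).ravel()
    s=least_squares(f,x0,loss="soft_l1",x_scale=[1,1,.01]);return s.x[:2].round(1),np.degrees(s.x[2]).round(2),s.fun.reshape(-1,2).round(1)
def ray(uv,z,p,T):
    n=cv2.undistortPoints(np.float64([[uv]]),np.array(p["K"]),np.array(p["distortion"]))[0,0]
    d=T[:3,:3]@[*n,1];return T[:3,3]+d*(z-T[2,3])/d[2]
E
python3 - <<'E'
from h import *
p=r.snapshot("top")
c=lambda L:[(130+u/2.6,70+v/2.6) for u,v in L]
print(fit([[-100,81,14],[-100,-81,14],[100,81,28],[100,-81,28],[-94,40,11],[-94,0,11],[-94,-40,11]],
 c([(143,391),(335,330),(73,153),(267,96),(187,364),(236,349),(284,333)]),p,[480,200,.25]))
# rake: image left=+y
print(fit([[0,0,102],[18,50,47],[18,-50,47],[-18,-50,47],[-18,50,47]],c([(613,242),(540,236),(666,240),(666,290),(540,285)]),p,[430,-150,0]))
E
```

```text
(array([565., 143.]), np.float64(17.95), array([[-1.9, -0.6],
       [ 0.7, -0.3],
       [-0.8, -1.5],
       [-0.2, -1.5],
       [ 0.4,  1.2],
       [ 0.3,  1.3],
       [ 0.6,  1.8]]))
(array([ 545.4, -172.2]), np.float64(-0.93), array([[-0.1,  1.3],
       [-0.5,  0.3],
       [ 0.9,  0.3],
       [ 0.8, -1.2],
       [-0.9, -0.9]]))
```

```bash
cat >> h.py <<'E'
from scipy.spatial.transform import Rotation as R
def go(x,y,z,yaw):
    "tool-frame shift (m) and turn to world target"
    s=r.sense();M=R.from_euler("xyz",s["tcp_rot"],degrees=True).as_matrix()
    d=M.T@(np.array([x,y,z])-s["tool_pos"])/1000
    t=-((yaw-s["tcp_rot"][2]+90)%180-90)
    print(s["time"],s["tool_pos"].round(1),s["tcp_rot"].round(2),"F",s["ft_force"].round(1),round(s["finger_gap"],1),"-> rows",d.round(4),round(t,2))
def wrist():
    s=r.sense();p=r.snapshot("wrist")
    T=np.eye(4);T[:3,:3]=R.from_euler("xyz",s["tcp_rot"],degrees=True).as_matrix();T[:3,3]=s["tool_pos"]
    return p,T@np.array(p["tool_from_camera"])
E
python3 -c "
from h import *
go(545,-172,255,-1);print(r.nose_length)"
python3 -m jog '[[-0.212,-0.42,0,-64,100],[-0.212,-0.42,0,-64,100],[-0.212,-0.42,0,-64,100],[-0.212,-0.42,0,-64,100],[-0.212,-0.42,0,-64,100],[-0.212,-0.42,0,-64,100],[-0.212,-0.42,0,-64,100],[-0.212,-0.42,0,-64,100]]'
python3 -c "
from h import *
go(545,-172,255,-1)"
```

```text
0.75 [ 255.4 -542.9  253.3] [180.   -0.  -64.8] F [ 0.4 -0.9 -0. ] 85.7 -> rows [-0.2124 -0.4199 -0.0017] -63.8
22.0
time: 1.55
tool_pos: [502.9, -226.0, 253.6]
tcp_rot: [180.0, -0.0, -0.5]
ft_force: [1.3, -0.8, -0.5]
finger_gap: 85.4
1.55 [ 502.9 -226.   253.6] [ 1.7997e+02 -4.0000e-02 -4.8000e-01] F [ 1.3 -0.8 -0.5] 85.4 -> rows [ 0.0417 -0.0543 -0.0013] 0.52
```

```bash
python3 -m jog '[[0.042,-0.054,0,0,100],[0.042,-0.054,0,0,100],[0.042,-0.054,0,0,100]]'
python3 - <<'E'
from h import *
p,T=wrist();cv2.imwrite("pics/w1.png",p["image"][:,:,::-1])
print(T.round(3).tolist())
print(r.pinpoint(p,"rake"),r.search_frame(p,"rake"))
print(proj(place([[0,0,102],[18,50,47],[18,-50,47],[-18,-50,47],[-18,50,47]],545.4,-172.2,-.016),p,T).round(0).tolist())
E
```

```text
time: 1.85
tool_pos: [546.8, -169.5, 253.6]
tcp_rot: [-180.0, -0.1, -0.2]
ft_force: [-0.5, -1.0, 0.3]
finger_gap: 85.1
[[1.0, -0.005, 0.0, 547.779], [-0.004, -0.952, -0.306, -90.361], [0.002, 0.306, -0.952, 375.51], [0.0, 0.0, 0.0, 1.0]]
[{'uv': [322.4, 166.1], 'conf': 0.88}, {'uv': [431.5, 126.5], 'conf': 0.55}] [{'bbox': [400.9, 79.9, 493.0, 177.4], 'conf': 0.84}, {'bbox': [299.2, 121.4, 348.0, 221.5], 'conf': 0.6}]
[[320.0, 193.0], [338.0, 131.0], [336.0, 222.0], [304.0, 222.0], [303.0, 130.0]]
```

View pics/w1.png

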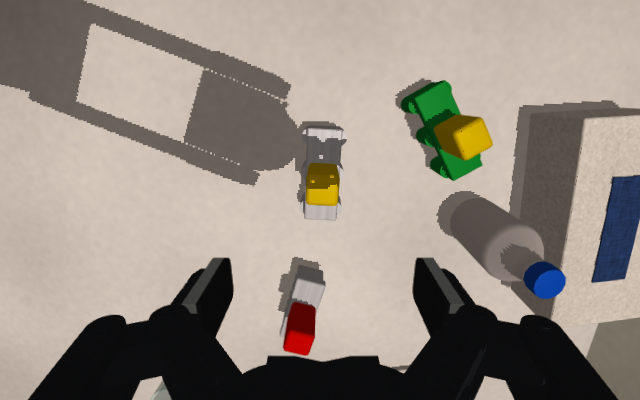

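The rake is at about (322, 172), with its grip top at (322, 195), within 2 px of my estimate. The red comb is at (300, 320) and the green decoy at (445, 130). The jaws, which open along x, clear both.

```bash
python3 - <<'E'
from h import *
p,T=wrist()
print(fit([[0,0,102],[15,-15,102],[-15,-15,102],[18,50,47],[18,-50,47],[-18,-50,47],[-18,50,47]],[(322.5,195),(338,205),(307,205),(341,127),(336,219),(305,219),(306,127)],p,[545,-172,0],T))
go(545.4,-172,78,-1)
E
```

```text
(array([ 545.7, -172.5]), np.float64(-1.88), array([[-0.2, -5.5],
       [ 0.3,  0.7],
       [-1.5, -0.1],
       [ 0.1,  0.8],
       [ 1.4,  0.3],
       [ 0.1, -0.4],
       [-0.2, -0. ]]))
2.05 [ 544.8 -173.2  253.6] [ 1.7995e+02 -2.0000e-02 -5.3000e-01] F [-1.3 -0.2  0.4] 85.4 -> rows [ 0.0005 -0.0014  0.1756] 0.47
```

```bash
python3 -m jog '[[0.001,-0.001,0.045,1,100],[0.001,-0.001,0.09,1,100],[0.001,-0.001,0.13,1,100],[0.001,-0.001,0.155,1,100],[0.001,-0.001,0.175,1,100],[0.001,-0.001,0.175,1,100]]'
python3 -m jog '[[0,0,0,0,60],[0,0,0,0,30],[0,0,0,0,10],[0,0,0,0,10],[0,0,0,0,10],[0,0,0,0,10],[0,0,0,0,10]]' 60
```

```text
time: 2.65
tool_pos: [542.6, -172.7, 75.0]
tcp_rot: [-179.9, 0.3, -1.6]
ft_force: [-0.8, 0.1, -0.4]
finger_gap: 85.6
time: 3.35
tool_pos: [543.5, -173.2, 76.2]
tcp_rot: [-180.0, 0.2, -1.6]
ft_force: [0.0, -0.7, 6.9]
finger_gap: 28.9
```

```bash
python3 -m jog '[[0,0,-0.03,0,10],[0,0,-0.08,0,10],[0,0,-0.13,0,10],[0,0,-0.18,0,10],[0,0,-0.23,0,10],[0,0,-0.255,0,10]]' 100
python3 -c "
from h import *
go(420,160,330,-1.5)"
```

```text
time: 3.95
tool_pos: [545.3, -173.4, 336.5]
tcp_rot: [179.9, -0.1, -1.6]
ft_force: [1.0, -0.2, -1.6]
finger_gap: 29.2
3.95 [ 545.3 -173.4  336.5] [ 1.7991e+02 -1.0000e-01 -1.6300e+00] F [ 1.  -0.2 -1.6] 29.2 -> rows [-0.1348 -0.3298  0.0058] -0.13
```

```bash
python3 -m jog '[[-0.135,-0.33,0.005,0,10],[-0.135,-0.33,0.005,0,10],[-0.135,-0.33,0.005,0,10],[-0.135,-0.33,0.005,0,10],[-0.135,-0.33,0.005,0,10],[-0.135,-0.33,0.005,0,10],[-0.135,-0.33,0.005,0,10],[-0.135,-0.33,0.005,0,10]]'
python3 -m jog '[[0,0,0,0,10],[0,0,0,0,10]]'
python3 - <<'E'
from h import *
p,T=wrist();cv2.imwrite("pics/w2.png",p["image"][:,:,::-1])
go(420,160,330,-1.5)
print(T.round(4).tolist())
E
```

```text
time: 4.75
tool_pos: [417.2, 164.8, 330.3]
tcp_rot: [-180.0, -0.0, -1.3]
ft_force: [0.0, -0.8, -1.1]
finger_gap: 28.9
time: 4.95
tool_pos: [417.0, 164.6, 329.9]
tcp_rot: [180.0, 0.0, -1.2]
ft_force: [-0.0, 0.4, -1.9]
finger_gap: 28.9
5.0 [417.4 164.  330. ] [ 1.7998e+02  3.0000e-02 -1.3100e+00] F [-0.5  0.2 -2. ] 28.8 -> rows [ 0.0027  0.0039 -0.    ] 0.19
[[0.9998, -0.0206, -0.0068, 419.5812], [-0.0217, -0.9516, -0.3067, 243.7641], [-0.0001, 0.3068, -0.9518, 451.7775], [0.0, 0.0, 0.0, 1.0]]
```

View pics/w2.png

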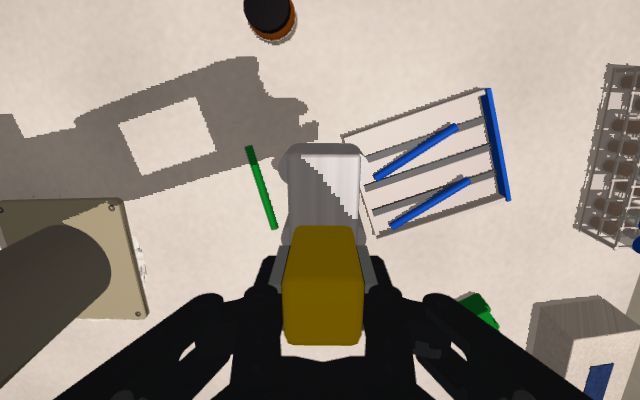

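The tray is fully visible at (430, 160) to the right of the held rake, with the blue wall at (495, 145). The rods are undisturbed. I'll enlarge it to pick points.

```bash
python3 - <<'E'
import cv2
a=cv2.imread("pics/w2.png")[80:245,330:520]
cv2.imwrite("pics/w2c.png",cv2.resize(a,None,fx=3.6,fy=3.6,interpolation=cv2.INTER_CUBIC))
E
```

```text
(no output)
```

View pics/w2c.png

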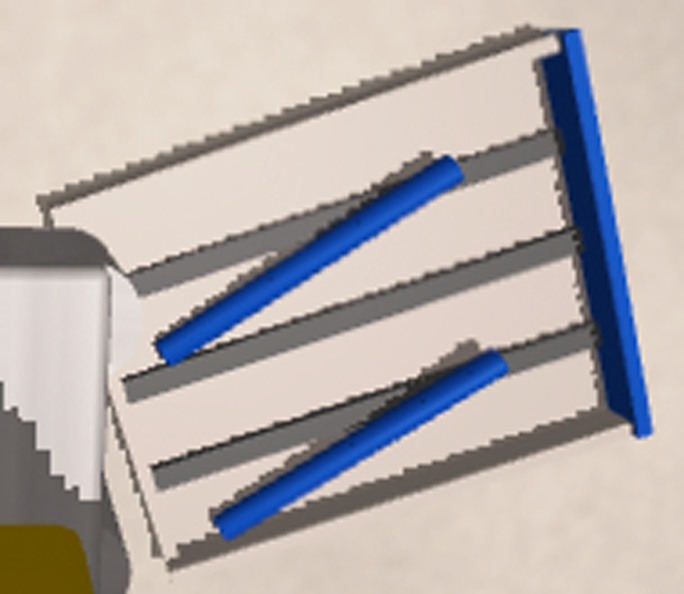

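```bash
cat > ray.py <<'E'
from h import *
T=np.array([[0.9998,-0.0206,-0.0068,419.5812],[-0.0217,-0.9516,-0.3067,243.7641],[-0.0001,0.3068,-0.9518,451.7775],[0,0,0,1]])
p=r.snapshot("wrist")
c=lambda L:[(330+u/3.6,80+v/3.6) for u,v in L]
P=[[100,81,28],[100,-81,28],[94,81,28],[94,-81,28],[-94,40,11],[-94,0,11],[-94,-40,11],[94,40,11],[94,0,11],[94,-40,11]]
q=fit(P,c([(580,30),(651,436),(560,30),(634,436),(138,283),(130,389),(158,478),(552,145),(575,245),(595,335)]),p,[565,143,.3],T)
print(q)
a=np.radians(q[1]);C,S=np.cos(a),np.sin(a)
for n,u,z in(("a lo",(228,525),13),("a hi",(500,365),20),("b lo",(172,350),13),("b hi",(455,172),20),("+40n",(138,283),11),("0n",(130,389),11),("-40n",(158,478),11)):
    d=ray(c([u])[0],z,p,T)[:2]-q[0];print(n,(C*d[0]+S*d[1]).round(1),(-S*d[0]+C*d[1]).round(1))
E
python3 ray.py
python3 - <<'E'
from h import *
p=r.snapshot("wrist")
T=np.array([[0.9998,-0.0206,-0.0068,419.5812],[-0.0217,-0.9516,-0.3067,243.7641],[-0.0001,0.3068,-0.9518,451.7775],[0,0,0,1]])
print([(d["uv"],ray(d["uv"],0,p,T).round(1)) for d in r.pinpoint(p,"tray")])
E
```

```text
(array([566.9, 146.1]), np.float64(17.75), array([[ -0.1,  -0.3],
       [ -0.4,  -0.4],
       [  1. ,   1.2],
       [  0.3,   0.9],
       [-12. ,   3.9],
       [ -1.7,   0.2],
       [ -1.7,  -0. ],
       [  2.7,  -1. ],
       [  1.4,  -1.3],
       [  0.5,  -0.1]]))
a lo -69.7 -69.8
a hi 50.2 -36.0
b lo -71.3 10.1
b hi 48.5 43.8
+40n -76.2 39.8
0n -91.6 -0.5
-40n -91.5 -40.9
[([424.7, 167.6], array([566.7, 143.9,   0. ]))]
```

```bash
cat >> h.py <<'E'
def gov(x,y,z,yaw,n=8):
    S=[]
    for i in range(n): r.snapshot("top");S.append(r.sense())
    pos=np.mean([s["tool_pos"] for s in S],0);rot=R.from_euler("xyz",[s["tcp_rot"] for s in S],degrees=True).mean()
    e=rot.as_euler("xyz",degrees=True)
    d=rot.inv().apply(np.array([x,y,z])-pos)/1000
    print(S[-1]["time"],pos.round(2),"sd",np.std([s["tool_pos"] for s in S],0).round(2),e.round(2),"F",np.mean([s["ft_force"] for s in S],0).round(1),"-> rows",d.round(4),round(-((yaw-e[2]+90)%180-90),2))
def tr(x,y):
    return np.array([566.9,145.9])+R.from_euler("z",17.75,degrees=True).apply([x,y,0])[:2]
E
python3 -c "
from h import *
gov(*tr(-72,0),150,17.75)"
```

```text
5.55 [417.48 164.16 330.32] sd [0.14 0.32 0.04] [-179.99   -0.     -1.35] F [-0.2 -0.2 -2.4] -> rows [0.0818 0.0383 0.1803] -19.1
```

```bash
python3 -m jog '[[0.04,0.019,0.04,-8,10],[0.08,0.038,0.08,-16,10],[0.082,0.038,0.12,-19.1,10],[0.082,0.038,0.15,-19.1,10],[0.082,0.038,0.17,-19.1,10],[0.082,0.038,0.18,-19.1,10],[0.082,0.038,0.18,-19.1,10],[0.082,0.038,0.18,-19.1,10]]'
python3 - <<'E'
from h import *
gov(*tr(-72,0),92,17.75)
p=r.snapshot("side");a=p["image"][200:310,130:330,::-1]
cv2.imwrite("pics/s2.png",cv2.resize(a,None,fx=4,fy=4,interpolation=cv2.INTER_CUBIC))
E
```

```text
time: 6.35
tool_pos: [499.2, 125.1, 151.8]
tcp_rot: [180.0, -0.1, 17.8]
ft_force: [-0.6, -0.1, -1.1]
finger_gap: 28.8
6.75 [499.27 125.   151.84] sd [0.35 0.08 0.54] [ 1.7998e+02 -1.5000e-01  1.7810e+01] F [-0.1  0.1 -2.1] -> rows [-0.0014  0.0007  0.0598] 0.06
```

View pics/s2.png

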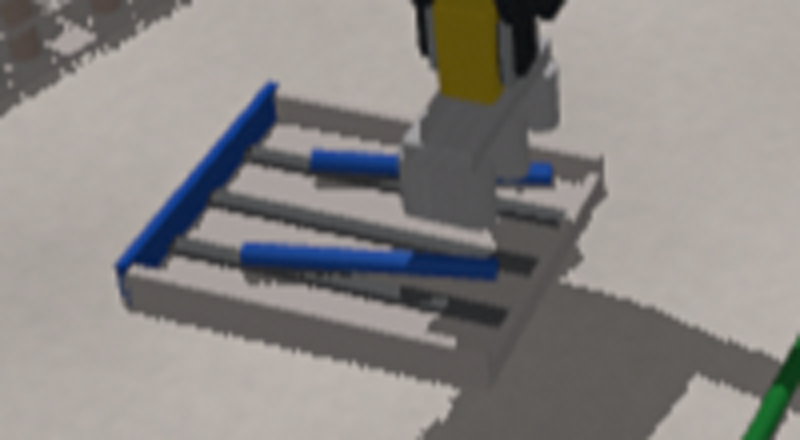

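The rake is held level above the low-end side of the tray, at (480, 150) in the crop, with the rods still propped. I'll descend to 16 mm first.

```bash
python3 -m jog '[[-0.001,0.001,0.02,0,10],[-0.001,0.001,0.04,0,10],[-0.001,0.001,0.055,0,10],[-0.001,0.001,0.06,0,10],[-0.001,0.001,0.06,0,10],[-0.001,0.001,0.06,0,10]]'
python3 - <<'E'
from h import *
gov(*tr(66,0),90.3,17.75)
p=r.snapshot("side")
o=tr(-72,0)
B=[[sx*18,sy*50,z] for z in(35,47) for sx in(1,-1) for sy in(1,-1)]
q=place(B,o[0],o[1],np.radians(17.75))+[0,0,15.5]
im=p["image"][:,:,::-1].copy();im=cv2.resize(im[200:310,130:330],None,fx=4,fy=4,interpolation=cv2.INTER_CUBIC)
for u,v in proj(q,p): cv2.circle(im,(int((u-130)*4+2),int((v-200)*4+2)),3,(0,0,255),-1)
cv2.imwrite("pics/s3.png",im)
E
```

```text
time: 7.4
tool_pos: [499.0, 122.6, 93.0]
tcp_rot: [179.9, -0.1, 17.8]
ft_force: [-6.1, -7.1, 17.2]
finger_gap: 28.7
7.8 [499.05 122.63  93.07] sd [0.02 0.01 0.02] [ 1.7987e+02 -1.0000e-01  1.7810e+01] F [-6.9 -7.1 17.5] -> rows [ 0.1377 -0.0013  0.003 ] 0.06
```

View pics/s3.png

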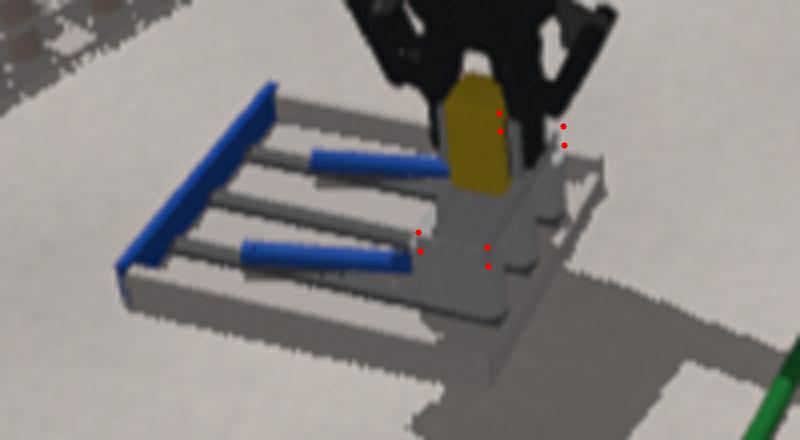

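The tine landed lightly on a rod (17 N up). Rod_b's low end sits at tray y≈+10, so the middle tine overlaps it. Neither rod has visibly moved. I'll lift, shift 4 mm towards tray −y, which clears both low ends, and come down again.

```bash
python3 -m jog '[[0,0,-0.01,0,10],[0,0,-0.02,0,10],[0,0.002,-0.025,0,10],[0,0.002,-0.025,0,10]]'
python3 - <<'E'
from h import *
gov(*tr(-73,-4),92,17.75,4)
E
```

```text
time: 8.25
tool_pos: [500.5, 120.8, 119.3]
tcp_rot: [179.9, -0.2, 17.8]
ft_force: [0.5, -0.1, -1.3]
finger_gap: 28.9
8.45 [499.49 120.76 117.88] sd [0.31 0.02 0.4 ] [ 1.7988e+02 -9.0000e-02  1.7810e+01] F [ 0.   0.1 -2.4] -> rows [-0.0012  0.0006  0.0259] 0.06
```

```bash
python3 -m jog '[[-0.001,0.001,0.01,0,10],[-0.001,0.001,0.019,0,10],[-0.001,0.001,0.024,0,10],[-0.001,0.001,0.026,0,10],[-0.001,0.001,0.026,0,10]]'
python3 - <<'E'
from h import *
gov(*tr(-66,-3),90.3,17.75,4)
E
```

```text
time: 8.95
tool_pos: [498.3, 119.3, 90.8]
tcp_rot: [179.9, 0.0, 17.8]
ft_force: [-0.0, -0.1, -1.6]
finger_gap: 29.5
9.15 [498.28 119.52  91.09] sd [0.05 0.04 0.11] [ 1.7991e+02 -1.0000e-02  1.7800e+01] F [-0. -0. -2.] -> rows [ 0.0074 -0.0012  0.0008] 0.05
```

```bash
python3 -m jog '[[0.005,0,0.001,0,10],[0.01,-0.001,0.001,0,10],[0.015,-0.0015,0.001,0,10],[0.02,-0.002,0.001,0,10],[0.025,-0.0025,0.001,0,10],[0.03,-0.003,0.001,0,10],[0.035,-0.0035,0.001,0,10],[0.04,-0.004,0.001,0,10]]'
python3 - <<'E'
from h import *
gov(*tr(0,0),90.3,17.75,3)
E
```

```text
time: 9.95
tool_pos: [535.6, 135.8, 90.2]
tcp_rot: [179.9, -0.0, 17.8]
ft_force: [0.3, 0.3, -2.1]
finger_gap: 28.7
10.1 [535.87 135.85  90.34] sd [0.32 0.12 0.07] [ 1.799e+02 -5.000e-02  1.781e+01] F [ 0.1 -0.3 -2.1] -> rows [ 0.0326 -0.0001  0.0001] 0.06
```

```bash
python3 -m jog '[[0.006,0,0,0,10],[0.012,0,0,0,10],[0.018,0,0,0,10],[0.024,0,0,0,10],[0.03,0,0,0,10],[0.036,0,0,0,10],[0.042,0,0,0,10],[0.048,0,0,0,10]]'
python3 - <<'E'
from h import *
gov(*tr(65,0),90.3,17.75,3)
p=r.snapshot("side");a=p["image"][200:310,130:330,::-1]
cv2.imwrite("pics/s4.png",cv2.resize(a,None,fx=4,fy=4,interpolation=cv2.INTER_CUBIC))
E
```

```text
time: 10.9
tool_pos: [581.7, 150.5, 90.2]
tcp_rot: [179.9, -0.0, 17.8]
ft_force: [-0.4, 0.3, -2.2]
finger_gap: 28.9
11.05 [581.97 150.61  90.36] sd [0.37 0.12 0.08] [ 1.799e+02 -6.000e-02  1.782e+01] F [-0.1  0.1 -1.9] -> rows [ 0.0492 -0.0001  0.0001] 0.07
```

View pics/s4.png

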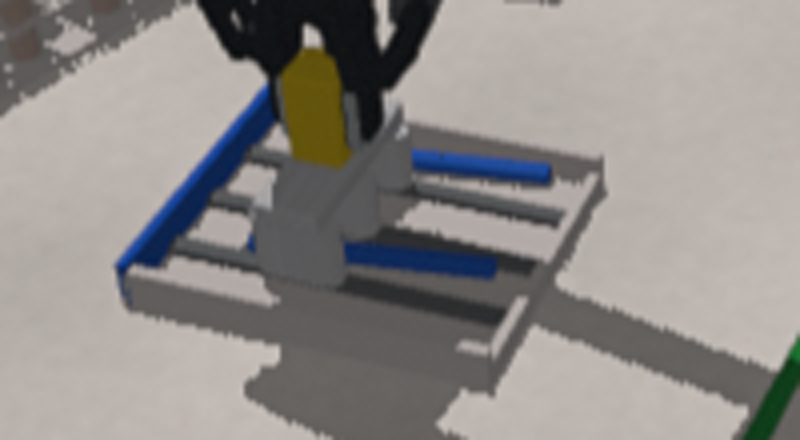

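The comb is working: both rods are swinging into their grooves, with the tines on the correct sides. I'll continue towards the blue wall.

```bash
python3 -m jog '[[0.007,0,0,0,10],[0.014,0,0,0,10],[0.021,0,0,0,10],[0.028,0,0,0,10],[0.035,0,0,0,10],[0.042,0,0,0,10],[0.046,0,0,0,10],[0.047,0,0,0,10]]'
python3 -m jog '[[0,0,0,0,10],[0,0,-0.015,0,10],[0,0,-0.04,0,10],[0,0,-0.08,0,10],[0,0,-0.12,0,10],[0,0,-0.16,0,10],[0,0,-0.2,0,10],[0,0,-0.2,0,10]]'
python3 - <<'E'
from h import *
gov(430,-60,290,0,2)
E
```

```text
time: 11.9
tool_pos: [626.4, 164.9, 90.1]
tcp_rot: [179.9, -0.0, 17.8]
ft_force: [0.9, -0.6, -2.3]
finger_gap: 29.0
time: 12.7
tool_pos: [628.9, 165.7, 300.4]
tcp_rot: [179.8, -0.8, 17.8]
ft_force: [0.9, -0.1, 0.6]
finger_gap: 28.9
12.8 [627.42 165.42 294.81] sd [0.57 0.1  1.75] [179.85  -0.41  17.82] F [-0.1 -0.4 -3.3] -> rows [-0.257   0.1542  0.0034] 17.82
```

```bash
python3 -m jog '[[-0.04,0.025,0,5,10],[-0.08,0.05,0,10,10],[-0.12,0.075,0,15,10],[-0.16,0.1,0,18,10],[-0.2,0.125,0,18,10],[-0.23,0.145,0,18,10],[-0.25,0.154,0,18,10],[-0.25,0.154,0,18,10]]'
python3 - <<'E'
from h import *
gov(440,-75,150,0,3)
for n in("top","side"):
    p=r.snapshot(n);a=p["image"][:,:,::-1]
    a=a[100:225,150:265] if n=="top" else a[210:305,150:295]
    cv2.imwrite(f"pics/{n}5.png",cv2.resize(a,(430,430*a.shape[0]//a.shape[1]),interpolation=cv2.INTER_CUBIC))
A=[cv2.imread(f"pics/{n}5.png") for n in("top","side")]
cv2.imwrite("pics/b5.png",cv2.vconcat(A)if 0 else cv2.resize(cv2.hconcat([cv2.copyMakeBorder(x,0,470-x.shape[0],0,0,0) for x in A]),(800,437)))
E
```

```text
time: 13.6
tool_pos: [433.7, -59.3, 290.8]
tcp_rot: [180.0, -0.1, -0.3]
ft_force: [-0.2, 0.5, -0.5]
finger_gap: 29.1
13.75 [435.29 -57.84 291.21] sd [0.43 0.4  0.15] [179.99  -0.22  -0.25] F [-0.1 -0.1 -1.6] -> rows [0.0043 0.0171 0.1412] -0.25
```

View pics/b5.png

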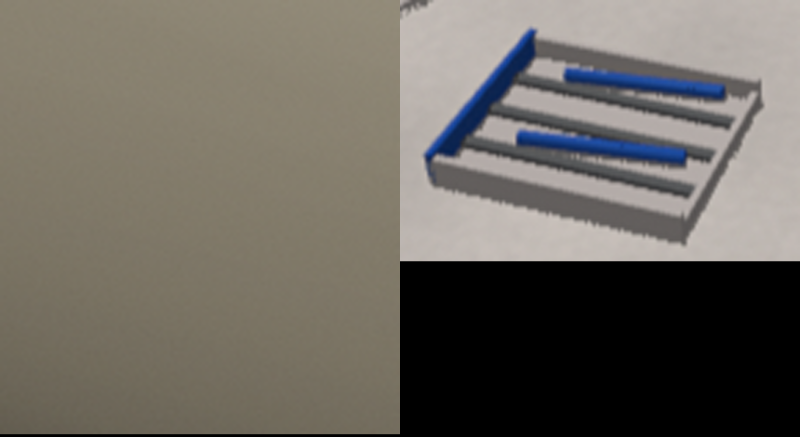

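The side view (right) shows both rods lying along their grooves. The top camera is blocked by the arm. I'll check this numerically.

```bash
python3 - <<'E'
from h import *
p=r.snapshot("side");T=np.array(p["T"])
for n,u in dict(bL=(520,138),bR=(684,155),aL=(567,76),aR=(722,92),r40L=(466,142),r40R=(692,190),r0L=(492,106),r0R=(712,156),rm40L=(518,78),rm40R=(731,123)).items():
    uv=(150+(u[0]-400)/2.759,210+u[1]/2.759)
    w=ray(uv,11 if n[0]=="r" else 13,p,T)[:2]-[566.9,145.9];print(n,R.from_euler("z",-17.75,degrees=True).apply([*w,0])[:2].round(1))
E
```

```text
bL [50.8 31.3]
bR [-73.5  10.7]
aL [ 51.8 -47.2]
aR [-72.6 -66.8]
r40L [88.4 46. ]
r40R [-92.8  41.7]
r0L [91.1  2.4]
r0R [-92.6   3.3]
rm40L [ 89. -35.]
rm40R [-92.1 -36.3]
```

```bash
python3 -m jog '[[-0.01,-0.04,-0.01,0,10],[-0.01,-0.09,-0.02,0,10],[-0.01,-0.14,-0.03,0,10],[-0.01,-0.19,-0.04,0,10],[-0.01,-0.22,-0.04,0,10],[-0.01,-0.22,-0.04,0,10],[-0.01,-0.22,-0.04,0,10]]'
python3 - <<'E'
from h import *
r.snapshot("side");r.snapshot("side")
p,T=wrist();np.save("T6.npy",T);a=p["image"][:,:,::-1]
go(420,160,330,0)
i=proj([[*tr(0,0),15]],p,T)[0].astype(int)-[95,82];i=np.maximum(i,0);print(i)
a=a[i[1]:i[1]+165,i[0]:i[0]+190]
cv2.imwrite("pics/w6.png",cv2.resize(a,None,fx=3.6,fy=3.6,interpolation=cv2.INTER_CUBIC))
E
```

```text
time: 14.6
tool_pos: [426.3, 164.1, 331.2]
tcp_rot: [179.9, -0.2, 0.1]
ft_force: [0.3, -1.4, -2.7]
finger_gap: 29.2
14.75 [426.6 162.3 331.3] [ 1.7995e+02 -2.1000e-01 -1.5000e-01] F [-0.  -0.4 -1.2] 29.1 -> rows [-0.0066  0.0023  0.0013] -0.15
[324  86]
```

View pics/w6.png

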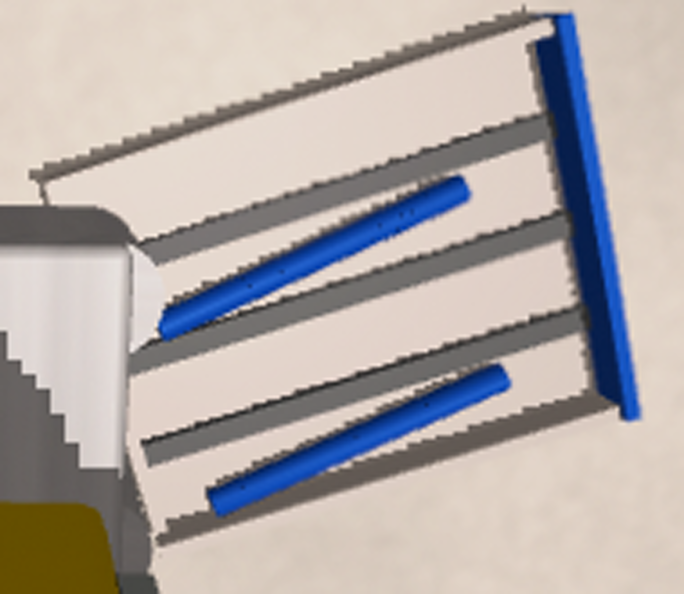

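```bash
python3 - <<'E'
from h import *
T=np.load("T6.npy");p=r.snapshot("wrist")
for n,u in dict(bL=(165,324),bR=(465,189),aL=(215,500),aR=(506,377),r40R=(545,127),r0L=(145,360),r0R=(563,226),rm40L=(150,452),rm40R=(583,322)).items():
    w=ray((324+u[0]/3.6,86+u[1]/3.6),11 if n[0]=="r" else 12,p,T)[:2]-[566.9,145.9];print(n,R.from_euler("z",-17.75,degrees=True).apply([*w,0])[:2].round(1))
E
```

```text
bL [-70.7  10.6]
bR [55.1 26.9]
aL [-70.6 -68.9]
aR [ 57.  -53.7]
r40R [90.2 40.7]
r0L [-82.2  -1.6]
r0R [90.5  0.5]
rm40L [-90.8 -40.2]
rm40R [ 92.1 -40.8]
```

Both rods are down in their own grooves, clear of the ridges, but lie about 7° diagonally in the groove width. There's plenty of time, so I'll make a second pass with a small sideways sweep to straighten them.

```bash
python3 -c "
from h import *
gov(*tr(-73,-4),120,17.75,2)"
```

```text
14.9 [426.67 162.06 331.54] sd [0.01 0.02 0.04] [179.97  -0.23  -0.2 ] F [ 0.1  1.  -2. ] -> rows [0.0712 0.0419 0.2119] -17.95
```

```bash
python3 -m jog '[[0.03,0.02,0.03,-6,10],[0.06,0.04,0.07,-12,10],[0.071,0.042,0.12,-18,10],[0.071,0.042,0.16,-18,10],[0.071,0.042,0.19,-18,10],[0.071,0.042,0.205,-18,10],[0.071,0.042,0.211,-18,10],[0.071,0.042,0.211,-18,10]]'
python3 -c "
from h import *
gov(*tr(-73,-4),91.5,17.75,4)"
```

```text
time: 15.7
tool_pos: [498.8, 119.5, 121.5]
tcp_rot: [179.9, -0.2, 17.8]
ft_force: [0.5, -0.9, -1.3]
finger_gap: 29.3
15.9 [499.78 119.89 123.  ] sd [0.19 0.09 0.26] [179.87  -0.4   17.79] F [-0.2  0.7 -1.8] -> rows [-0.0014 -0.0004  0.0315] 0.04
```

```bash
python3 -m jog '[[-0.001,0,0.012,0,10],[-0.001,0,0.022,0,10],[-0.001,0,0.029,0,10],[-0.001,0,0.0315,0,10],[-0.001,0,0.0315,0,10]]'
python3 -c "
from h import *
gov(*tr(-62,2),90.3,17.75,4)"
```

```text
time: 16.4
tool_pos: [499.2, 119.3, 91.2]
tcp_rot: [179.8, -0.4, 17.8]
ft_force: [0.9, -1.4, 0.0]
finger_gap: 29.0
16.6 [498.99 119.62  91.23] sd [0.07 0.1  0.01] [179.87  -0.4   17.8 ] F [-0.  -0.7 -0.9] -> rows [ 0.0107 -0.0063  0.001 ] 0.05
```

```bash
python3 -m jog '[[0.003,0,0.001,0,10],[0.007,-0.002,0.001,0,10],[0.011,-0.004,0.001,0,10],[0.015,-0.0065,0.001,0,10],[0.02,-0.0065,0.001,0,10],[0.026,-0.0065,0.001,0,10],[0.032,-0.006,0.001,0,10],[0.038,-0.005,0.001,0,10]]'
python3 -c "
from h import *
gov(*tr(15,-2),90.3,17.75,2)"
```

```text
time: 17.4
tool_pos: [534.2, 136.2, 90.5]
tcp_rot: [179.9, -0.4, 17.8]
ft_force: [0.5, -0.0, -2.4]
finger_gap: 29.0
17.5 [534.78 136.17  90.71] sd [0.25 0.05 0.05] [179.87  -0.45  17.79] F [ 0.3 -0.5 -1.2] -> rows [0.0486 0.0026 0.0008] 0.04
```

```bash
python3 -m jog '[[0.006,0.0005,0.0005,0,10],[0.012,0.001,0.0005,0,10],[0.018,0.0015,0.0005,0,10],[0.024,0.002,0.0005,0,10],[0.03,0.0025,0.0005,0,10],[0.036,0.003,0.0005,0,10],[0.042,0.0035,0.0005,0,10],[0.049,0.0035,0.0005,0,10]]'
python3 -c "
from h import *
gov(*tr(64,-3),90.3,17.75,2)"
```

```text
time: 18.3
tool_pos: [582.7, 147.9, 90.5]
tcp_rot: [179.9, -0.4, 17.8]
ft_force: [-0.0, 0.6, -1.3]
finger_gap: 28.7
18.4 [583.41 148.09  90.73] sd [0.23 0.07 0.03] [179.87  -0.49  17.79] F [-0.3 -0.6 -2. ] -> rows [0.0476 0.0001 0.0008] 0.04
```

```bash
python3 -m jog '[[0.007,0,0,0,10],[0.014,0,0,0,10],[0.021,0,0,0,10],[0.028,0,0,0,10],[0.035,0,0,0,10],[0.042,0,0,0,10],[0.046,0,0,0,10],[0.047,0,0,0,10]]'
python3 -m jog '[[0,0,0,0,10],[0,0,-0.015,0,10],[0,0,-0.04,0,10],[0,0,-0.08,0,10],[0,0,-0.12,0,10],[0,0,-0.16,0,10],[0,0,-0.18,0,10],[0,0,-0.18,0,10]]'
python3 -c "
from h import *
gov(440,-75,270,0,2)"
```

```text
time: 19.2
tool_pos: [628.4, 162.5, 91.1]
tcp_rot: [179.9, -0.5, 17.8]
ft_force: [-0.1, -0.1, -1.2]
finger_gap: 29.2
time: 20.0
tool_pos: [628.7, 162.8, 277.7]
tcp_rot: [179.8, -1.0, 17.8]
ft_force: [-0.5, 0.6, -1.5]
finger_gap: 28.9
20.1 [627.22 162.5  272.79] sd [0.49 0.1  1.37] [179.84  -0.65  17.8 ] F [-0.3  0.2 -3. ] -> rows [-0.2509  0.1689  0.0004] 17.8
```

```bash
python3 -m jog '[[-0.04,0.027,0,5,10],[-0.08,0.054,0,10,10],[-0.12,0.081,0,15,10],[-0.16,0.108,0,18,10],[-0.2,0.135,0,18,10],[-0.235,0.158,0,18,10],[-0.25,0.168,0,18,10],[-0.25,0.168,0,18,10]]'
python3 -m jog '[[0,0,0.04,0,10],[0,0,0.08,0,10],[0,0,0.12,0,10],[0,0,0.15,0,10],[0,0,0.165,0,10],[0,0,0.17,0,10],[0,0,0.17,0,10]]'
python3 -c "
from h import *
gov(440,-75,77,0,4)"
```

```text
time: 20.9
tool_pos: [437.7, -75.4, 267.1]
tcp_rot: [-179.9, -0.3, -0.4]
ft_force: [0.4, 0.3, -2.0]
finger_gap: 29.0
time: 21.6
tool_pos: [437.7, -74.3, 95.6]
tcp_rot: [-179.9, -0.2, -0.4]
ft_force: [-0.0, -0.2, -0.1]
finger_gap: 28.8
21.8 [439.29 -75.09  97.79] sd [0.42 0.24 0.58] [-179.95   -0.39   -0.37] F [-0.  -0.5 -1.4] -> rows [ 0.0006 -0.0001  0.0208] -0.37
```

```bash
python3 -m jog '[[0,0,0.008,0,10],[0,0,0.014,0,10],[0,0,0.018,0,10],[0,0,0.019,0,10],[0,0,0.02,0,10],[0,0,0.0205,0,10],[0,0,0.021,0,10],[0,0,0.021,0,10]]'
python3 -c "
from h import *
gov(440,-75,76,0,3)"
```

```text
time: 22.6
tool_pos: [440.0, -75.4, 77.4]
tcp_rot: [-180.0, -0.5, -0.4]
ft_force: [-0.3, 0.4, -2.5]
finger_gap: 29.4
22.75 [439.95 -75.37  77.48] sd [0.   0.01 0.  ] [-179.98   -0.47   -0.38] F [ 0.5 -0.  -1.4] -> rows [ 0.     -0.0004  0.0015] -0.38
```

```bash
python3 -m jog '[[0,0,0.0005,0,10],[0,0,0.001,0,10],[0,0,0.0015,0,10],[0,0,0.0015,0,10]]'
python3 -c "
from h import *
gov(440,-75,76,0,2)"
```

```text
time: 23.15
tool_pos: [440.2, -75.5, 76.5]
tcp_rot: [-180.0, -0.5, -0.4]
ft_force: [-2.6, -0.9, 4.5]
finger_gap: 29.2
23.25 [440.16 -75.52  76.47] sd [0.01 0.   0.  ] [-179.99   -0.48   -0.38] F [-2.1 -0.6  5.6] -> rows [-0.0002 -0.0005  0.0005] -0.38
```

```bash
python3 -m jog '[[0,0,0,0,45],[0,0,0,0,60],[0,0,0,0,80],[0,0,0,0,100],[0,0,0,0,100],[0,0,0,0,100],[0,0,0,0,100]]' 20
python3 -m jog '[[0,0,-0.01,0,100],[0,0,-0.03,0,100],[0,0,-0.07,0,100],[0,0,-0.12,0,100],[0,0,-0.17,0,100],[0,0,-0.22,0,100],[0,0,-0.25,0,100],[0,0,-0.25,0,100]]'
python3 -c "
from h import *
gov(420,163,331,0,2)"
```

```text
time: 23.95
tool_pos: [440.1, -75.5, 76.4]
tcp_rot: [-180.0, -0.5, -0.4]
ft_force: [-0.5, 0.8, 0.7]
finger_gap: 85.3
time: 24.75
tool_pos: [439.9, -76.1, 333.4]
tcp_rot: [179.8, -1.1, -0.4]
ft_force: [-0.4, 0.2, -0.4]
finger_gap: 85.2
24.85 [438.74 -75.74 328.92] sd [0.39 0.1  1.21] [179.94  -0.72  -0.38] F [ 0.1 -0.5 -0.5] -> rows [-0.0203 -0.2386 -0.0026] -0.38
```

Now the last check: a wrist view of the tray and a side view of the rake, in one picture.

```bash
python3 -m jog '[[0,-0.04,0,0,100],[0,-0.08,0,0,100],[0,-0.12,0,0,100],[0,-0.16,0,0,100],[0,-0.2,0,0,100],[0,-0.23,0,0,100],[0,-0.238,0,0,100],[0,-0.238,0,0,100]]'
python3 - <<'E'
from h import *
r.snapshot("side");s=r.snapshot("side")["image"][130:330,150:400,::-1]
p,T=wrist();np.save("T7.npy",T);a=p["image"][:,:,::-1]
i=np.maximum(proj([[*tr(0,0),15]],p,T)[0].astype(int)-[95,82],0);print(i)
a=cv2.resize(a[i[1]:i[1]+165,i[0]:i[0]+190],None,fx=2.4,fy=2.4,interpolation=cv2.INTER_CUBIC)
s=cv2.resize(s,(340,272),interpolation=cv2.INTER_CUBIC);s=cv2.copyMakeBorder(s,0,396-272,0,0,0)
cv2.imwrite("pics/f7.png",cv2.hconcat([a,s]))
E
```

```text
time: 25.65
tool_pos: [439.1, 163.1, 326.0]
tcp_rot: [179.9, -0.4, -0.2]
ft_force: [0.1, -0.6, -0.0]
finger_gap: 85.6
[315  85]
```

View pics/f7.png

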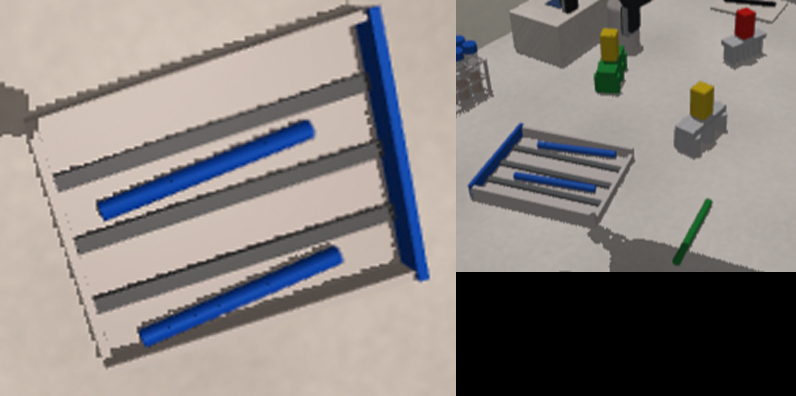

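The wrist view shows rod_b at (205, 170) and rod_a at (240, 297), both flat inside their own grooves and straighter than before. The side view shows the rake upright at (700, 120), clear of the tray. The look-alikes haven't moved. Handing in.

```bash
python3 - <<'E'
from h import *
T=np.load("T7.npy");p=r.snapshot("wrist")
for n,u in dict(bL=(102,210),bR=(310,129),aL=(144,337),aR=(338,254)).items():
    w=ray((315+u[0]/2.4,85+u[1]/2.4),12,p,T)[:2]-[566.9,145.9];print(n,R.from_euler("z",-17.75,degrees=True).apply([*w,0])[:2].round(1))
print(r.sense()["time"],r.hand_in())
E
```

```text
bL [-72.7  16.2]
bR [55.2 24.6]
aL [-70.4 -69.8]
aR [ 56.6 -54.9]
the job is handed in; nothing more can be done
25.85 None
```

Both rods now lie in the grooves their low ends started in, and the rake stands upright on its tines on the bench, clear of the tray. I handed the job in at 25.9 s.

- **Combing:** I took the aluminium rake with the yellow grip and made two passes towards the blue wall. The tines ran about 3 mm above the ridges.
- **Rods at the last check:** By the final wrist picture, rod_b's ends are at tray y of about 16 and 25 mm, in the y = 20 groove. Rod_a's ends are at about −70 and −55 mm, in the y = −60 groove. Neither rod shows over a ridge, and the gripper never touched one.
- **Still slightly askew:** The second pass straightened rod_b from about 7° to about 4°. Rod_a still lies about 7° across its groove, as it did after the first pass.
- **Early contact:** On the first descent a tine pressed lightly on a rod, most likely rod_b's low end, with about 17 N. I lifted, shifted 4 mm and came down again without contact. I saw no movement of the rods, and that was the largest force I read.
- **Rake and look-alikes:** The final side view shows the rake standing on the bench. The green look-alikes and the red-grip comb are where they started.

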